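Pack the stone-setting kit into its foam tray

ROBOT

A 7-joint arm with a two-finger parallel gripper is mounted at the origin on a cart in front of the work surface, level with it; the furniture and walls round the work are solid. World frame = base frame: x ahead of the robot, y to its left, z up, the work surface at z = 0. Lengths are in m, angles in rad, forces in N, time in s.
With the tool pointing down it reaches from about 0.425 to 0.875 m from the base axis. Payload 4.7 kg.
Tool frame: the origin (TCP) lies at the very end of the fingers, on their centre line; the grasp point (between the pads) lies 19 mm behind it (ctrl.grasp_offset is the distance from the TCP to the grasp point, in m); z points along the fingers, y is the direction in which the jaws open and shut (so a half turn about z gives the same grasp; the last joint's range is limited). The gripper opens to 87 mm and grips with 3 to 60 N. Pads are 19 mm wide; open, the fingers measure 117 mm over their backs; the gripper's body (75 mm by 190 mm) begins 51 mm behind the grasp point.
Start: joints at [-1.279, 0.321, -0.07, 1.45, 0.023, 1.371, -0.057], TCP at [0.178, 0.625, 0.223] pointing down, gripper open.
Joint ranges: [-2.86, 2.86], [-0.3, 2.09], [-1.38, 1.24], [0.06, 2.45], [-1.56, 4.7], [0.09, 2.05], [-2.69, 2.69]. Speed limits (rad/s): [2.57, 2.57, 3.14, 3.14, 3.14, 3.14, 3.14].

INTERFACE

Orientations are given as a rotation vector (axis times angle).
In Python, from bench import ctrl gives the robot as it stands.
- The arm moves only by the shell command python3 -m creep 'ROWS' [FORCE]. ROWS is JSON, a list that holds one entry, the list of rows, each a list of 7 numbers: the opening, from 0 (shut) to 1 (fully open), then the shift along the tool's x, y, z in mm, then the turn, a rotation vector about the tool's x, y, z in rad. In form: [[[grip, dx, dy, dz, rx, ry, rz], ...]]. A call has 1 to 5 rows; each row is the pose to reach, as a shift and turn from the pose commanded when the call began, along the tool's axes at that moment; what a row does not reach only later rows make up. A row lasts 1/10 s, in which the tool goes at most 50 mm and 8.59 degrees, less where a joint would pass 70% of its speed; a pose out of reach is approached as far as the arm can. A call with a gripper value outside its range is refused whole. The fingers move at their own pace and stop on an object; FORCE is the grip in N (left out, the last holds). Time passes only in rows, so rows that repeat a pose let the fingers close. It gives the time, the measured TCP pose, the force and the opening at its end, in the units of the state.
- ctrl.get_state(): the state, without advancing time (a new reading comes with each control period).
- ctrl.get_image(name): name is "side" or "top"; returns the picture (384x512x3 uint8, red, green, blue); there is no depth.
- ctrl.camera_params(name): a dict with "K" (3x3 intrinsics, pixels), "k1" (the pictures are not rectified: a ray, as slopes to the right and down, at radius r is drawn at 1 + k1 r^2 times it, then the intrinsics apply), "pose" (4x4, takes a point from camera to world coordinates). Camera axes: x right, y down, z forward; pixel columns grow to the right and rows downward; lengths in m; the calibration is good to about 2 mm. A picture is of the moment at which its call begins. camera_params takes no time and is no camera call.
- ctrl.close_job(): hands the job in, once; it reports no verdict.
The state is a dict: "time": time; "joint_positions": joint angles; "qd": joint speeds; "joint_torque": joint torques, N m; "position": TCP position; "tool_rot": TCP orientation; "ft_force": force on the tool from outside, world axes, zero at the start; "torque": the same for the moment, N m; "grip_width": opening from 0.0 (shut) to 1.0 (fully open).
Only numpy, scipy, OpenCV 4.12 (cv2) and the standard library are available. Lean on these libraries where they do the work, as an engineer would, in place of code of your own. Each camera call takes 0.05 s, during which the arm holds its last target. There are 200 camera calls.

TASK

Put the stone-setting kit back in its foam tray: lay the yellow-handled cutters, the graver, the folding loupe and the red-lidded jar each into the cut-out of its own shape, so that it rests flat on the teal pocket floor, the cutters and the graver with their points toward the narrow end of the outline and the jar upright. Let go of everything and do not disturb the steel bench block or the doming cube.

Things in the scene. Friction and masses are not known exactly. Their poses are not given: they have to be found in the camera images.
- cutter (a point): Cutting pliers with yellow handles and steel jaws, lying flat on the bench: 34 wide (x) x 99 long (y) x 13 high (all in mm), 67 g. This point is the place to grip, midway across both handles and half-way up (6.5 above the underside), 12 toward the handle ends (+y) from the middle of the length; jaws point to -y. At this point the handles together are 33 wide, parallel to y. The jaw end is 20 wide.
- graver (a point): Push graver: pale wooden mushroom handle (27 diameter, 37 long) with a thin steel blade, 103 long in all (mm), 35 g, lying on the bench, maybe rolled a little about its length. This point is the middle of the handle, 13.5 above the underside and the place to grip across x; blade points to -y and its tip is 83 away; the handle's butt is 19 away at +y. The blade is 4 wide and at most 11 high.
- loupe (a point): Folded pocket loupe: pale grey cover plates with a black lens body between them, 18 wide (x) x 36 long (y) x 13 high (mm), rounded ends, 40 g, lying flat. This point is its centre, 6.5 above the underside; grip across x.
- jar (a point): Small round white jar with a red screw lid, 37 diameter x 26 high (mm), 50 g, standing. The lid is the top 8. This point is its centre, 13 above the underside. It does not open.
- cutter_pocket (a point): Point on the teal floor of a cut-out in a dark foam insert, 62 x 126 mm (y). Floor 6, foam top 12 mm above bench (z=0). The inserts lie side by side in any order, 62 mm apart, in a fixed tray, rim 11 mm high. Pliers outline 112 mm long, 45 wide for the handles (+y), 30 for the jaws (-y). Seated, the cutters' listed point is straight above this one (12 toward +y of the middle), axes alike.
- graver_pocket (a point): Point on the teal floor of a cut-out in a dark foam insert, 62 x 126 mm (y). Floor 6, foam top 12 mm above bench (z=0). The inserts lie side by side in any order, 62 mm apart, in a fixed tray, rim 11 mm high. Graver outline 114 mm long: hollow 39 x 45 for the handle (+y), slot 20 wide for the blade (-y). Seated, the graver's listed point is straight above this one (32 toward +y of the middle), axes alike.
- loupe_pocket (a point): Point on the teal floor of a cut-out in a dark foam insert, 62 x 126 mm (y). Floor 6, foam top 12 mm above bench (z=0). The inserts lie side by side in any order, 62 mm apart, in a fixed tray, rim 11 mm high. Rounded oblong (mm) 29 wide (x), 47 long (y); this is its centre. The loupe lies along y, either way round.
- jar_pocket (a point): Point on the teal floor of a cut-out in a dark foam insert, 62 x 126 mm (y). Floor 6, foam top 12 mm above bench (z=0). The inserts lie side by side in any order, 62 mm apart, in a fixed tray, rim 11 mm high. Round hollow, 48 mm diameter; this is its centre. The jar stands in it, turned any way.
- block (a point): Bystander: cream doming cube with black hollows, 50 x 50 x 50 mm, loose. This point is its centre.
- steel (a point): Bystander: square steel bench block lying flat, 66 x 66 x 18 mm high, loose, 620 g. This point is its centre.
Mind the look-alikes: they are no part of the job. Of the things like the part that bears cutter, leave any that is pink; of the rest the larger one is meant.

How it is judged:
At the end, for the whole second after the job is handed in: Each of the four rests on the floor of its own cut-out: its point within 11 mm sideways of the pocket's point, height right to 3 mm, flat (jar upright) within 7 degrees; cutters and graver along their outlines within 14 degrees, loupe within 28; all still (horizontal distance between cutter and cutter_pocket below 0.011 m and z of cutter in the frame of cutter_pocket between 0.0035 and 0.0095 m and angle between each of cutter, loupe, jar's own z axis and vertical below 0.12 rad and linear speed of each of kit_cutter, kit_graver, kit_loupe, kit_jar below 0.02 m/s and angle between the y axis of cutter and the y axis of cutter_pocket, either way round below 0.25 rad and horizontal distance between graver and graver_pocket below 0.011 m and z of graver in the frame of graver_pocket between 0.0105 and 0.0165 m and angle between graver's own y axis and vertical between 1.44 and 1.7 rad and angle between the y axis of graver and the y axis of graver_pocket, either way round below 0.25 rad and horizontal distance between loupe and loupe_pocket below 0.011 m and z of loupe in the frame of loupe_pocket between 0.0035 and 0.0095 m and angle between the y axis of loupe and the y axis of loupe_pocket, either way round below 0.5 rad and horizontal distance between jar and jar_pocket below 0.011 m and z of jar in the frame of jar_pocket between 0.01 and 0.016 m); the robot touches nothing.
It fails at once if the doming block is pushed more than 15 mm (distance of block from where it was at the start of the episode above 0.015 m).
It fails at once if the steel bench block is pushed more than 15 mm (distance of steel from where it was at the start of the episode above 0.015 m).
It also fails if it takes over 96 s, if anything falls off the work surface, if the arm or the gripper's body presses on something with over 40 N, if the wrist force passes 120 N, or if a joint passes its speed limit or range.

## Working session

There is one attempt and no reset: what is moved stays moved. The work goes in short steps, Python scripts to look and compute and a shell command to move; the robot and the scene stay as the last step left them, time stands still between calls to the robot, and variables do not carry over. Pictures are saved under pics/ and viewed, about 12 in all and at most 16, crops included, and the job is handed in when it is done.

```bash
mkdir -p pics; ls; cat > h.py <<'E'
import numpy as np, cv2
from bench import ctrl
from scipy.spatial.transform import Rotation as R
def snap(name,fn=None):
    im=np.array(ctrl.get_image(name))
    if fn: cv2.imwrite('pics/'+fn,im[:,:,::-1])
    return im
def ray(name,px):
    p=ctrl.camera_params(name);K=np.array(p['K']);T=np.array(p['pose']);k=p['k1']
    s=np.atleast_2d(np.array(px,float)); d=np.c_[(s[:,0]-K[0,2])/K[0,0],(s[:,1]-K[1,2])/K[1,1]]
    u=d.copy()
    for _ in range(20): u=d/(1+k*(u**2).sum(1,keepdims=True))
    return T[:3,3],np.c_[u,np.ones(len(u))]@T[:3,:3].T
def plane(name,px,z):
    o,d=ray(name,px); return o+d*((z-o[2])/d[:,2])[:,None]
def proj(name,P):
    p=ctrl.camera_params(name);K=np.array(p['K']);T=np.array(p['pose']);k=p['k1']
    c=(np.atleast_2d(P)-T[:3,3])@T[:3,:3]; u=c[:,:2]/c[:,2:]; u=u*(1+k*(u**2).sum(1,keepdims=True))
    return u*[K[0,0],K[1,1]]+[K[0,2],K[1,2]]
E
python3 - <<'E'
from h import *
for n in ('top','side'):
    snap(n,n+'0.png'); p=ctrl.camera_params(n); print(n,np.round(p['K'],1).tolist(),p['k1'],np.round(p['pose'],3).tolist())
s=ctrl.get_state(); print(s['time'],s['position'],s['tool_rot'],s['grip_width'],s['ft_force'])
print(R.from_rotvec(s['tool_rot']).as_matrix().round(3))
a=cv2.imread('pics/top0.png'); cv2.imwrite('pics/top0b.png',cv2.resize(a,(800,600),interpolation=cv2.INTER_CUBIC))
a=cv2.imread('pics/side0.png'); cv2.imwrite('pics/side0b.png',cv2.resize(a,(800,600),interpolation=cv2.INTER_CUBIC))
E
```

```text
pics
top [[360.0, 0.0, 261.7], [0.0, 360.0, 195.5], [0.0, 0.0, 1.0]] -0.07600858644830259 [[-0.03, -0.992, 0.121, 0.432], [-0.999, 0.033, 0.025, -0.121], [-0.028, -0.12, -0.992, 0.998], [0.0, 0.0, 0.0, 1.0]]
side [[359.0, 0.0, 263.2], [0.0, 359.0, 188.1], [0.0, 0.0, 1.0]] -0.10591391662192433 [[0.903, -0.227, 0.364, 0.207], [-0.429, -0.499, 0.753, -0.828], [0.011, -0.837, -0.548, 0.577], [0.0, 0.0, 0.0, 1.0]]
0.1 [0.17816156 0.6245805  0.22156313] [-4.34867525e-01 -3.11121895e+00  2.75297294e-03] 1.0021272591445791 [-0.59227643 -0.02068455  0.39954315]
[[-0.962  0.274 -0.   ]
 [ 0.274  0.962 -0.002]
 [-0.    -0.002 -1.   ]]
```

View pics/top0b.png

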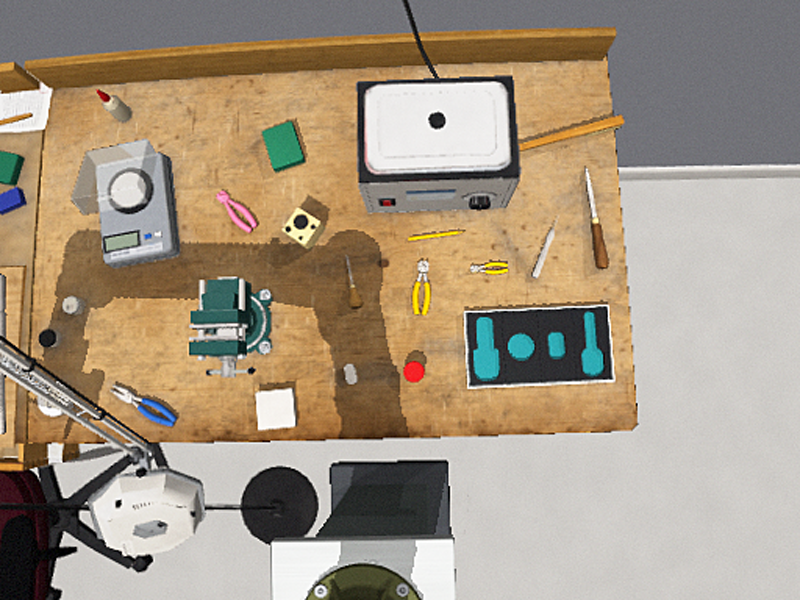

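View pics/side0b.png

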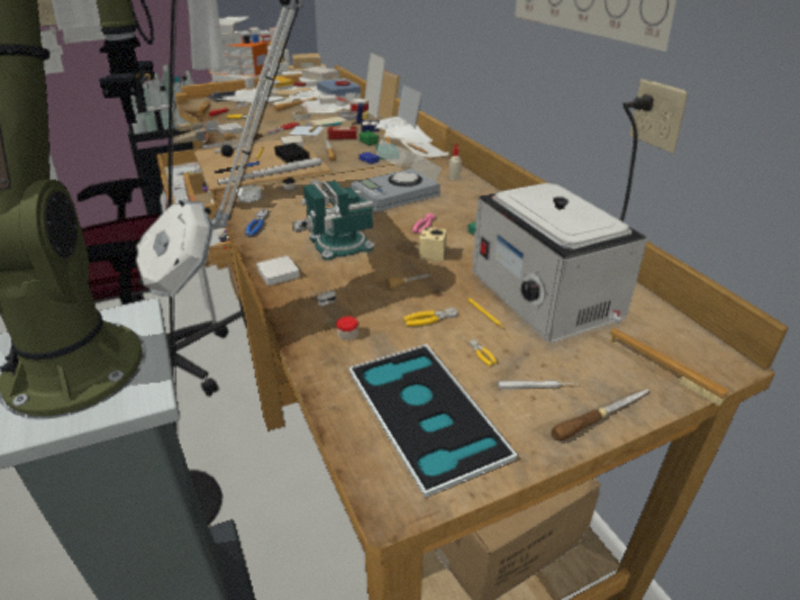

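Candidates, in 800x600 top-picture pixels:
- **Cutters:** large yellow (422,287) is the target. Small yellow (490,268), pink (238,210) and blue (145,405) are not.
- **Graver:** mushroom-handled (352,283) is the target. The grey-handled tool (545,250) and the knife (598,220) are not.
- **Loupe:** (350,373).
- **Jar:** red lid (414,371). The grey and black bits at the far left are not.
- **Pockets, left to right:** cutters, jar, loupe, graver, with narrow ends toward +x.

Next I'll measure these and check them in one crop.

```bash
cat > m.py <<'E'
from h import *
S=1.5625
def comps(hsv,lo,hi,box,amin=15):
    m=cv2.inRange(hsv,np.array(lo),np.array(hi)); x0,y0,x1,y1=[int(v/S) for v in box]
    k=np.zeros_like(m); k[y0:y1,x0:x1]=m[y0:y1,x0:x1]
    n,l,st,c=cv2.connectedComponentsWithStats(k)
    out=[]
    for i in range(1,n):
        if st[i,4]>=amin:
            ys,xs=np.nonzero(l==i); out.append((st[i,4],c[i],np.c_[xs,ys]))
    return out
def desc(pts,z,cam='top'):
    P=plane(cam,pts,z)[:,:2]; (c,sz,a)=cv2.minAreaRect((P*1000).astype(np.float32))
    w,v=np.linalg.eigh(np.cov(P.T)); ax=v[:,1]; ax=ax*np.sign(ax[0]); 
    return P.mean(0).round(4),np.round(c,1),np.round(sz,1),'axis deg',round(np.degrees(np.arctan2(ax[1],ax[0])),1)
E
python3 - <<'E'
from m import *
im=snap('top','t1.png'); hsv=cv2.cvtColor(im,cv2.COLOR_RGB2HSV)
print('teal');[print(a,c.round(1),*desc(p,.006)) for a,c,p in comps(hsv,(80,90,60),(100,255,255),(460,300,615,390))]
print('yellow');[print(a,c.round(1),*desc(p,.0065)) for a,c,p in comps(hsv,(22,150,120),(35,255,255),(395,240,520,330))]
print('red');[print(a,c.round(1),*desc(p,.026)) for a,c,p in comps(hsv,(0,180,120),(6,255,255),(390,350,440,395))]
x0,y0,x1,y1=210,145,350,262
cv2.imwrite('pics/crop1.png',cv2.resize(im[y0:y1,x0:x1,::-1],None,fx=5.7,fy=5.1,interpolation=cv2.INTER_CUBIC))
E
```

```text
teal
398 [378.1 222.5] [ 0.4674 -0.4147] [ 475.8 -413.4] [113.8  38.3] axis deg 0.5
549 [310.6 224.6] [ 0.468  -0.2285] [ 472.6 -229.9] [ 43.9 109.9] axis deg 0.5
248 [333.  221.6] [ 0.4743 -0.2904] [ 474.5 -290.5] [44.  46.9] axis deg 10.8
178 [355.7 220.5] [ 0.4752 -0.3531] [ 475.2 -353.3] [47.7 29.6] axis deg 1.4
yellow
29 [317.7 168.8] [ 0.6229 -0.2555] [ 622.2 -254.9] [36.4  5.7] axis deg 88.6
31 [317.5 173.4] [ 0.6097 -0.2544] [ 609.1 -254.5] [ 6.9 36.7] axis deg -87.4
73 [265.8 190.2] [ 0.5672 -0.1087] [ 568.  -108.4] [10.5 56.3] axis deg -4.4
67 [272.5 191.1] [ 0.5642 -0.1272] [ 564.4 -127.6] [12.2 56.3] axis deg -6.4
red
82 [264.7 237.1] [ 0.4378 -0.1018] [ 436.7 -101.4] [34.1 34.1] axis deg -46.0
```

View pics/crop1.png

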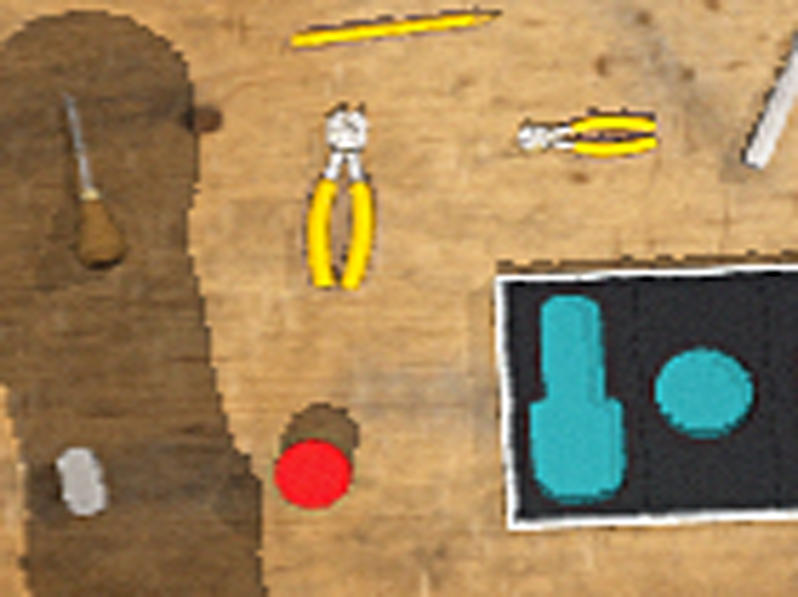

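The crop confirms the choices: big yellow cutters with jaws up (crop 345,200), graver with tip up (100,235 handle, 70,95 tip), loupe (82,482), red jar (313,473), pliers pocket (578,400). Next: endpoints, and where the lamp and vise stand relative to the swing.

```bash
cat >> m.py <<'E'
def tri(pt,ps):
    o1,d1=ray('top',np.array(pt)/S); o2,d2=ray('side',np.array(ps)/S); d1=d1[0];d2=d2[0]
    t=np.linalg.lstsq(np.c_[d1,-d2],o2-o1,rcond=None)[0]; a=o1+t[0]*d1;b=o2+t[1]*d2
    return ((a+b)/2).round(3),np.linalg.norm(a-b).round(3)
def go(x,y,z,head=0):
    s=ctrl.get_state(); Rm=R.from_rotvec(s['tool_rot']).as_matrix()
    h=np.radians(head); X=np.array([-np.cos(h),-np.sin(h),0]); Z=np.array([0,0,-1.]); T=np.c_[X,np.cross(Z,X),Z]
    print('t',round(s['time'],2),'pos',s['position'].round(4) if hasattr(s['position'],'round') else s['position'],'d',(Rm.T@(np.array([x,y,z])-s['position'])*1000).round(1),'r',R.from_matrix(Rm.T@T).as_rotvec().round(3))
E
python3 - <<'E'
from m import *
f=lambda x,y,z:plane('top',[[210+x/5.7,145+y/5.1]],z)[0].round(4)
print('cutter tip',f(347,103,.006),'butt',f(337,289,.006))
print('graver tip',f(70,95,.006),'handle',f(100,233,.0135),'butt',f(103,268,.0135))
print('loupe ends',f(76,450,.0065),f(90,514,.0065),'c',f(82,482,.0065))
print('lamp head',tri((150,505),(180,245)),tri((200,490),(212,250)),'lamp arm joint',tri((150,455),(190,215)))
print('vise',tri((222,330),(345,185)),'vise right',tri((265,295),(372,205)),'oven knob',tri((437,120),(560,202)))
go(.376,.25,.3,-15.9); go(.5755,-.118,.15,-5)
E
```

```text
cutter tip [ 0.6377 -0.1251  0.006 ] butt [ 0.535  -0.1168  0.006 ]
graver tip [0.6471 0.0117 0.006 ] handle [ 0.5686 -0.0027  0.0135] butt [ 0.5494 -0.0038  0.0135]
loupe ends [0.4517 0.012  0.0065] [0.4172 0.0059 0.0065] c [0.4345 0.0094 0.0065]
lamp head (array([ 0.21 ,  0.382, -0.014]), np.float64(0.005)) (array([0.257, 0.27 , 0.02 ]), np.float64(0.033)) lamp arm joint (array([0.276, 0.354, 0.058]), np.float64(0.061))
vise (array([0.525, 0.183, 0.148]), np.float64(0.038)) vise right (array([0.571, 0.128, 0.118]), np.float64(0.016)) oven knob (array([ 0.81 , -0.152,  0.196]), np.float64(0.0))
t 0.15 pos [0.1782 0.6247 0.2217] d [-293.  -306.2  -77.8] r [-0.001  0.    -0.   ]
t 0.15 pos [0.1782 0.6247 0.2217] d [-585.7 -605.2   72.6] r [-0.001 -0.    -0.19 ]
```

```bash
python3 - <<'E'
from m import *
# side-picture lamp arm line -> plane ; intersect with top rays along the arm
o,d=ray('side',np.array([[225,215],[290,5]])/S); n=np.cross(d[0],d[1])
for p in [(140,450),(105,425),(70,393),(35,365),(5,345)]:
    o1,d1=ray('top',np.array(p)/S); t=n@(o-o1)/(n@d1[0]); print(p,(o1+t*d1[0]).round(3))
E
```

```text
(140, 450) [ 0.307  0.4   -0.009]
(105, 425) [0.363 0.392 0.121]
(70, 393) [0.417 0.36  0.264]
(35, 365) [0.453 0.35  0.351]
(5, 345) [0.475 0.356 0.396]
```

The lamp arm leans over the direct path, so I'll pass under and inside it, well above its low head.

```bash
python3 -m creep '[[[1,-131,-197,-30,0,0,0],[1,-131,-197,-30,0,0,0],[1,-131,-197,-30,0,0,0],[1,-131,-197,-30,0,0,0],[1,-131,-197,-30,0,0,0]]]' 20; python3 -m creep '[[[1,-133,-118,0,0,0,0],[1,-133,-118,0,0,0,0],[1,-133,-118,0,0,0,0],[1,-133,-118,0,0,0,0]]]'; python3 -m creep '[[[1,-133,-118,0,0,0,0],[1,-133,-118,0,0,0,0],[1,-133,-118,0,0,0,0],[1,-133,-118,0,0,0,0],[1,-133,-118,0,0,0,0]]]'
python3 -c "
from m import *
go(.5755,-.120,.10,-5);go(.5685,-.003,.1,10);go(.4345,.009,.1,10);go(.4375,-.102,.1,0)"
```

```text
time: 0.65
position: [0.2513, 0.3967, 0.2528]
tool_rot: [0.438, 3.111, -0.0]
ft_force: [0.2, 0.2, 1.1]
grip_width: 0.996
time: 1.05
position: [0.3477, 0.2458, 0.2526]
tool_rot: [0.442, 3.11, -0.0]
ft_force: [0.7, 0.3, -0.2]
grip_width: 1.0
time: 1.55
position: [0.443, 0.0953, 0.2526]
tool_rot: [0.448, 3.109, -0.001]
ft_force: [-0.9, 1.2, -0.4]
grip_width: 1.0
t 1.55 pos [0.443  0.0953 0.2526] d [-187.7 -169.1  152.9] r [-0.001  0.001 -0.199]
t 1.55 pos [0.443  0.0953 0.2526] d [-148.   -58.8  152.8] r [-0.001  0.001 -0.461]
t 1.55 pos [0.443  0.0953 0.2526] d [-16.  -85.1 152.7] r [-0.001  0.001 -0.461]
t 1.55 pos [0.443  0.0953 0.2526] d [ -50.2 -190.8  152.8] r [-0.001  0.001 -0.286]
```

```bash
python3 -m creep '[[[0.75,-187,-169,153,0,0,-0.199],[0.75,-187,-169,153,0,0,-0.199],[0.75,-187,-169,153,0,0,-0.199],[0.75,-187,-169,153,0,0,-0.199],[0.75,-187,-169,153,0,0,-0.199]]]'; python3 -m creep '[[[0.75,0,0,0,0,0,0],[0.75,0,0,0,0,0,0]]]'
python3 - <<'E'
from m import *
go(.5745,-.120,.005,-4.8)
im=snap('top'); im2=snap('side')
a=cv2.resize(im[140:260,200:340,::-1],(560,480),interpolation=2)
p=proj('side',[.57,-.12,.03])[0]; x,y=int(p[0]),int(p[1]); b=cv2.resize(im2[y-50:y+50,x-30:x+30,::-1],(240,400),interpolation=2)
c=np.zeros((480,800,3),np.uint8); c[:,:560]=a; c[:400,560:]=b; cv2.imwrite('pics/c2.png',c)
E
```

```text
time: 2.05
position: [0.5522, -0.076, 0.1254]
tool_rot: [0.12, 3.139, 0.002]
ft_force: [1.3, 1.3, 0.5]
grip_width: 0.764
time: 2.25
position: [0.5506, -0.0762, 0.1249]
tool_rot: [-0.126, -3.136, 0.001]
ft_force: [-0.1, 0.3, 0.1]
grip_width: 0.755
t 2.25 pos [ 0.5506 -0.0762  0.1249] d [-27.7 -41.6 119.8] r [-0.001 -0.003  0.004]
```

View pics/c2.png

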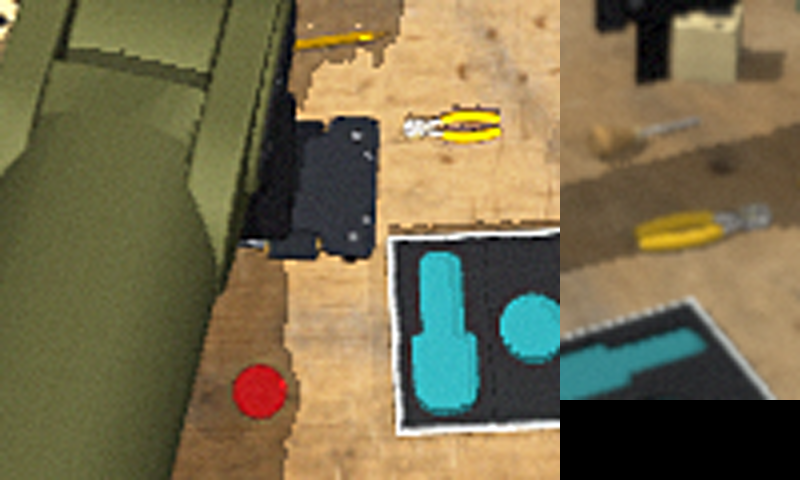

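The top view is blocked by the arm; the side crop shows the cutters undisturbed at (690,230) and the gripper short of them. Moving above, then down.

```bash
python3 -m creep '[[[0.75,-27,-42,40,0,0,0],[0.75,-27,-42,80,0,0,0],[0.75,-27,-42,100,0,0,0],[0.75,-27,-42,119,0,0,0],[0.75,-27,-42,119,0,0,0]]]'; python3 -m creep '[[[0,0,0,0,0,0,0],[0,0,0,0,0,0,0],[0,0,0,0,0,0,0],[0,0,0,0,0,0,0],[0,0,0,0,0,0,0]]]' 25;  python3 -m creep '[[[0,0,0,0,0,0,0],[0,0,0,0,0,0,0],[0,0,0,0,0,0,0]]]'
python3 -c "
from m import *
go(.5745,-.120,.005,-4.8);
snap('side','s3.png');a=cv2.imread('pics/s3.png')[140:290,200:370];cv2.imwrite('pics/s3b.png',cv2.resize(a,(680,600),interpolation=2))"
```

```text
time: 2.85
position: [0.5737, -0.1173, 0.0062]
tool_rot: [-0.119, -3.137, -0.004]
ft_force: [-0.4, 0.8, 0.1]
grip_width: 0.752
time: 3.35
position: [0.5754, -0.1201, 0.008]
tool_rot: [0.123, 3.138, 0.001]
ft_force: [0.5, 0.5, 0.4]
grip_width: 0.379
time: 3.65
position: [0.5754, -0.1202, 0.0078]
tool_rot: [0.124, 3.139, 0.001]
ft_force: [-0.7, 0.9, 4.4]
grip_width: 0.333
t 3.65 pos [ 0.5754 -0.1202  0.0078] d [0.9 0.1 2.8] r [0.    0.001 0.005]
```

View pics/s3b.png

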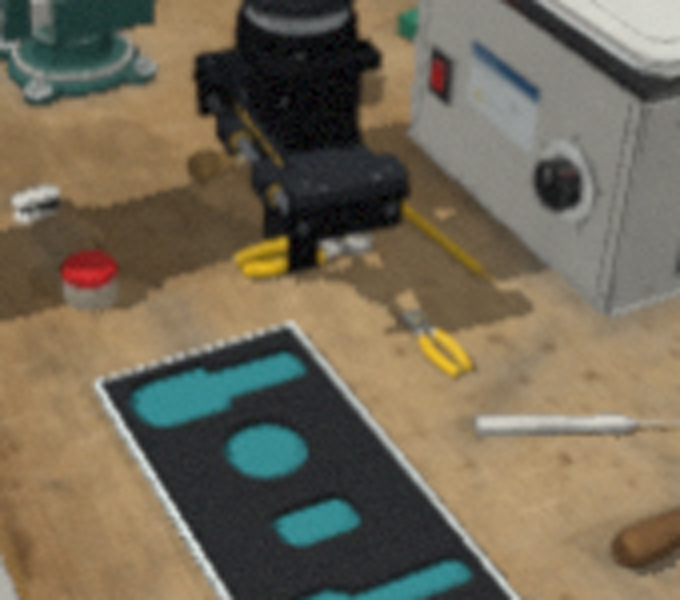

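```bash
python3 -m creep '[[[0.6,0,0,0,0,0,0],[0.6,0,0,0,0,0,0],[0.6,1,0,3,0,0,0],[0.6,1,0,3,0,0,0]]]'; python3 -m creep '[[[0,0,0,0,0,0,0],[0,0,0,0,0,0,0],[0,0,0,0,0,0,0],[0,0,0,0,0,0,0],[0,0,0,0,0,0,0]]]' 25;  python3 -m creep '[[[0,0,0,0,0,0,0],[0,0,0,-20,0,0,0],[0,0,0,-50,0,0,0],[0,0,0,-50,0,0,0]]]'
python3 -c "
from m import *
go(.4635,-.2295,.06,0.5)
snap('side','s4.png');a=cv2.imread('pics/s4.png')[110:260,200:370];cv2.imwrite('pics/s4b.png',cv2.resize(a,(680,600),interpolation=2))"
```

```text
time: 4.1
position: [0.5732, -0.1203, 0.0036]
tool_rot: [-0.124, -3.138, 0.0]
ft_force: [0.3, 0.5, -0.2]
grip_width: 0.575
time: 4.6
position: [0.5741, -0.1202, 0.0045]
tool_rot: [0.124, 3.139, 0.0]
ft_force: [-0.1, 0.3, 0.1]
grip_width: 0.36
time: 5.0
position: [0.5768, -0.1211, 0.058]
tool_rot: [0.124, 3.133, -0.0]
ft_force: [-0.1, -0.3, -1.1]
grip_width: 0.361
t 5.0 pos [ 0.5768 -0.1211  0.058 ] d [ 104.3 -117.    -2.7] r [-0.     0.007 -0.088]
```

View pics/s4b.png

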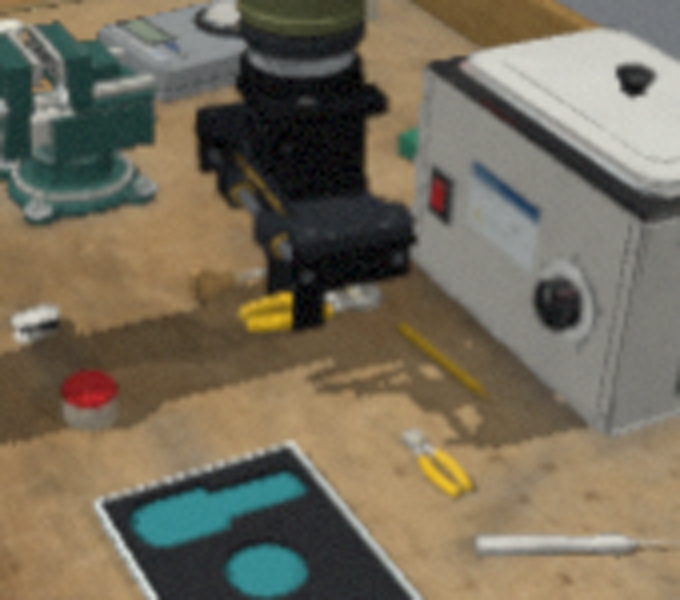

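Cutters are held level (270,310). Carrying them over the pliers pocket.

```bash
python3 -m creep '[[[0,106,-117,0,0,0,-0.09],[0,106,-117,0,0,0,-0.09],[0,106,-117,0,0,0,-0.09],[0,106,-117,0,0,0,-0.09],[0,106,-117,0,0,0,-0.09]]]' ; python3 -m creep '[[[0,0,0,0,0,0,0],[0,0,0,0,0,0,0]]]'
python3 -c "
from m import *
go(.4615,-.2295,.014,0.5)
snap('side','s5.png');a=cv2.imread('pics/s5.png')[160:310,200:370];cv2.imwrite('pics/s5b.png',cv2.resize(a,(680,600),interpolation=2))"
```

```text
time: 5.55
position: [0.4571, -0.2296, 0.0537]
tool_rot: [0.011, -3.14, -0.002]
ft_force: [0.6, 0.4, -0.9]
grip_width: 0.36
time: 5.75
position: [0.4604, -0.227, 0.0541]
tool_rot: [0.022, -3.141, -0.0]
ft_force: [0.4, 0.0, -1.0]
grip_width: 0.359
t 5.75 pos [ 0.4604 -0.227   0.0541] d [-1.1 -2.5 40.1] r [ 0.    -0.     0.005]
```

View pics/s5b.png

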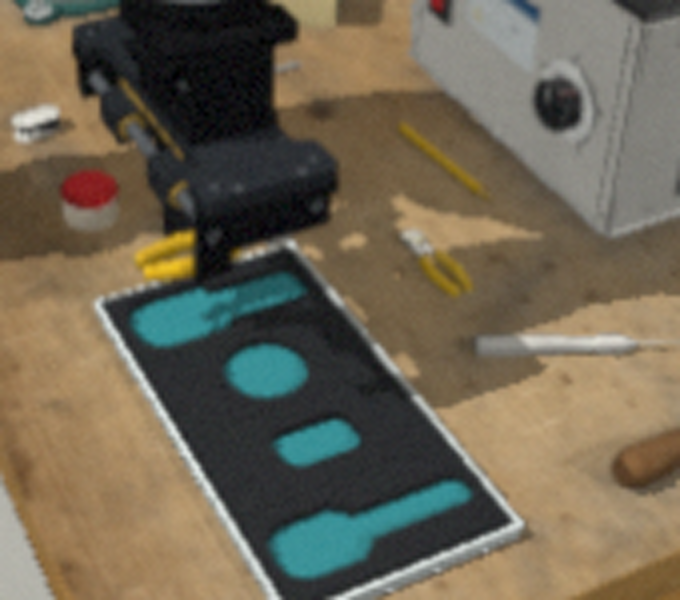

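```bash
python3 - <<'E'
from m import *
im=cv2.imread('pics/side0.png'); hsv=cv2.cvtColor(im,cv2.COLOR_BGR2HSV)
for a,c,p in comps(hsv,(80,90,60),(100,255,255),(340,340,520,495)): print(a,*desc(p,.006,'side'))
print([(a,)+desc(p,.026,'side') for a,c,p in comps(hsv,(0,180,120),(6,255,255),(330,310,370,335))])
print([(a,)+desc(p,.0065,'side') for a,c,p in comps(hsv,(22,150,120),(35,255,255),(395,300,465,335))])
E
python3 -m creep '[[[0,-1,-2.5,20,0,0,0],[0,-1,-2.5,40,0,0,0],[0,-1,-2.5,40,0,0,0],[0,-1,-2.5,40,0,0,0]]]'
```

```text
423 [ 0.4703 -0.226 ] [ 476.7 -226.1] [ 42.6 110.7] axis deg 0.7
230 [ 0.4775 -0.2882] [ 477.5 -287.9] [42.8 46.1] axis deg -11.1
176 [ 0.4781 -0.3497] [ 478.5 -349.5] [25.6 46.1] axis deg -1.5
532 [ 0.4686 -0.4124] [ 478.5 -410.7] [112.8  36.6] axis deg 1.0
[(np.int32(72), array([ 0.4377, -0.1041]), array([ 437.6, -104.5]), array([34. , 34.2]), 'axis deg', np.float64(44.4))]
[(np.int32(149), array([ 0.5679, -0.1191]), array([ 567.9, -118.9]), array([36.5, 57.8]), 'axis deg', np.float64(-6.3))]
time: 6.2
position: [0.4606, -0.2303, 0.0141]
tool_rot: [0.02, -3.14, 0.0]
ft_force: [0.0, -1.3, -0.6]
grip_width: 0.361
```

```bash
python3 -m creep '[[[0,-1.5,1.5,1,0,0,0],[0,-1.5,1.5,1,0,0,0],[0.5,-1.5,1.5,1,0,0,0],[0.5,-1.5,1.5,1,0,0,0],[0.5,-1.5,1.5,1,0,0,0]]]'; python3 -m creep '[[[0.5,0,0,-30,0,0,0],[0.5,0,0,-75,0,0,0],[0.5,0,0,-90,0,0,0],[0.5,0,0,-90,0,0,0]]]'
python3 -c "
from m import *
go(.4375,-.103,.1,0.5)"
```

```text
time: 6.7
position: [0.4618, -0.2296, 0.0137]
tool_rot: [-0.017, 3.141, 0.0]
ft_force: [-0.9, -0.5, -0.1]
grip_width: 0.483
time: 7.1
position: [0.4636, -0.2302, 0.106]
tool_rot: [-0.018, 3.136, -0.0]
ft_force: [-0.1, 1.0, -0.6]
grip_width: 0.501
t 7.1 pos [ 0.4636 -0.2302  0.106 ] d [ 24.7 127.5   5.8] r [-0.     0.006  0.003]
```

Next the jar: go above it, descend to 5 mm and close.

```bash
python3 -m creep '[[[0.8,25.5,127.5,0,0,0,0],[0.8,25.5,127.5,0,0,0,0],[0.8,25.5,127.5,0,0,0,0],[0.8,25.5,127.5,0,0,0,0],[0.8,25.5,127.5,0,0,0,0]]]'; python3 -c "
from m import *
go(.4375,-.103,.005,0.5)
im=snap('top'); im2=snap('side')
c=np.zeros((480,800,3),np.uint8)
c[:,:400]=cv2.resize(im[180:276,240:320,::-1],(400,480),interpolation=2); c[:,400:]=cv2.resize(im2[170:290,200:300,::-1],(400,480),interpolation=2); cv2.imwrite('pics/c6.png',c)"
```

```text
time: 7.6
position: [0.4341, -0.1018, 0.1026]
tool_rot: [0.021, -3.14, -0.0]
ft_force: [-0.4, -0.6, 0.5]
grip_width: 0.781
t 7.6 pos [ 0.4341 -0.1018  0.1026] d [-3.5 -1.2 97.6] r [ 0.    -0.001  0.004]
```

View pics/c6.png

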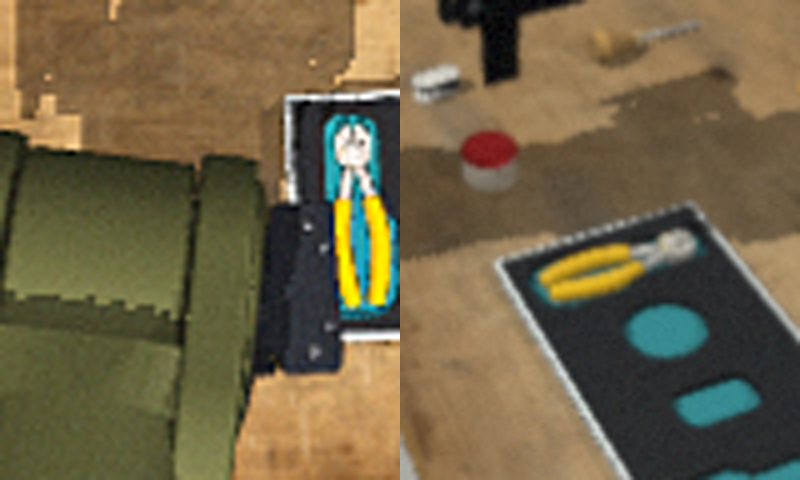

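The cutters lie inside their outline with teal visible all round (620,265 right half). Taking the jar.

```bash
python3 -m creep '[[[0.8,-2.5,-1,40,0,0,0],[0.8,-2.5,-1,80,0,0,0],[0.8,-2.5,-1,97,0,0,0],[0.8,-2.5,-1,97,0,0,0],[0.8,-2.5,-1,97,0,0,0]]]'; python3 -m creep '[[[0,0,0,0,0,0,0],[0,0,0,0,0,0,0],[0,0,0,0,0,0,0],[0,0,0,0,0,0,0],[0,0,0,0,0,0,0]]]' 20;  python3 -m creep '[[[0,0,0,0,0,0,0],[0,0,0,0,0,0,0],[0,0,0,-20,0,0,0],[0,0,0,-60,0,0,0],[0,0,0,-60,0,0,0]]]'
python3 -c "
from m import *
go(.4755,-.2895,.065,0.5)"
```

```text
time: 8.2
position: [0.4374, -0.1048, 0.0066]
tool_rot: [0.014, -3.141, 0.002]
ft_force: [-0.3, 0.1, 0.3]
grip_width: 0.803
time: 8.7
position: [0.4375, -0.103, 0.0067]
tool_rot: [-0.018, 3.141, 0.001]
ft_force: [0.4, 0.8, -0.1]
grip_width: 0.429
time: 9.2
position: [0.4407, -0.1039, 0.0702]
tool_rot: [-0.017, 3.133, 0.001]
ft_force: [0.6, 0.4, 0.3]
grip_width: 0.401
t 9.2 pos [ 0.4407 -0.1039  0.0702] d [ -32.7 -186.     5.4] r [0.001 0.008 0.002]
```

```bash
python3 -m creep '[[[0,-34,-186,0,0,0,0],[0,-34,-186,0,0,0,0],[0,-34,-186,0,0,0,0],[0,-34,-186,0,0,0,0],[0,-34,-186,0,0,0,0]]]'; python3 -m creep '[[[0,0,0,0,0,0,0],[0,0,0,0,0,0,0]]]'; python3 -c "
from m import *
go(.4755,-.2895,.014,0.5)
im=snap('top'); im2=snap('side')
c=np.zeros((480,800,3),np.uint8)
c[:,:400]=cv2.resize(im[180:276,290:370,::-1],(400,480),interpolation=2); c[:,400:]=cv2.resize(im2[190:310,215:315,::-1],(400,480),interpolation=2); cv2.imwrite('pics/c7.png',c)"
```

```text
time: 9.7
position: [0.472, -0.296, 0.0661]
tool_rot: [0.006, -3.141, 0.01]
ft_force: [-0.9, 0.0, -0.7]
grip_width: 0.403
time: 9.9
position: [0.473, -0.2874, 0.0656]
tool_rot: [0.019, -3.14, -0.002]
ft_force: [0.7, 1.3, -0.1]
grip_width: 0.403
t 9.9 pos [ 0.473  -0.2874  0.0656] d [-2.5 -2.2 51.6] r [ 0.001 -0.001  0.004]
```

View pics/c7.png

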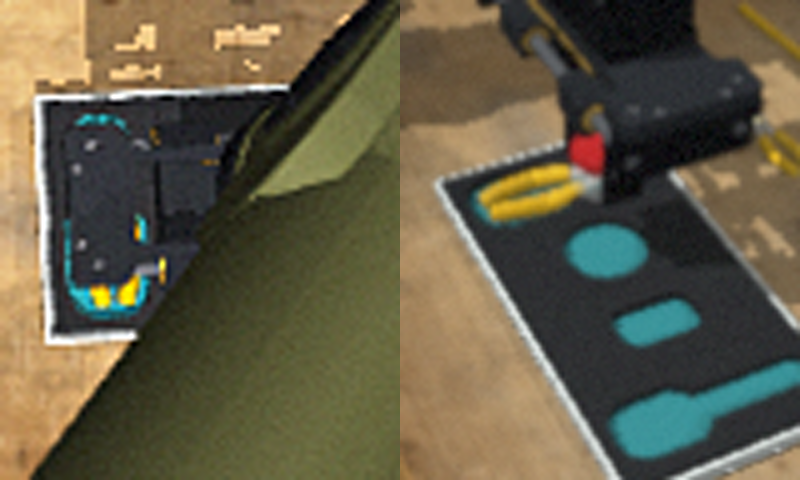

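```bash
python3 -m creep '[[[0,-2.5,-2.2,25,0,0,0],[0,-2.5,-2.2,51,0,0,0],[0,-2.5,-2.2,52,0,0,0],[0,-2.5,-2.2,52,0,0,0],[0,-2.5,-2.2,52,0,0,0]]]'; python3 -m creep '[[[0.47,0,0,0,0,0,0],[0.47,0,0,0,0,0,0],[0.47,0,0,0,0,0,0],[0.47,0,0,-10,0,0,0],[0.47,0,0,-20,0,0,0]]]'; python3 -m creep '[[[0.47,0,0,-45,0,0,0],[0.47,0,0,-70,0,0,0],[0.47,0,0,-70,0,0,0]]]'; python3 -c "
from m import *
go(.4345,.009,.1,10)"
```

```text
time: 10.5
position: [0.476, -0.2905, 0.0151]
tool_rot: [-0.019, 3.141, 0.001]
ft_force: [0.4, -0.7, 0.2]
grip_width: 0.403
time: 11.0
position: [0.4757, -0.2912, 0.0351]
tool_rot: [0.017, -3.141, -0.0]
ft_force: [1.0, -0.1, 0.3]
grip_width: 0.473
time: 11.3
position: [0.4785, -0.2931, 0.1092]
tool_rot: [-0.017, 3.134, -0.004]
ft_force: [0.0, -0.8, 0.7]
grip_width: 0.472
t 11.3 pos [ 0.4785 -0.2931  0.1092] d [ 40.8 302.6   8.1] r [-0.003  0.008 -0.164]
```

```bash
python3 -m creep '[[[0.7,42,302,8,0,0,-0.164],[0.7,42,302,8,0,0,-0.164],[0.7,42,302,8,0,0,-0.164],[0.7,42,302,8,0,0,-0.164],[0.7,42,302,8,0,0,-0.164]]]'; python3 -m creep '[[[0.7,7,53,0,0,0,0],[0.7,7,53,0,0,0,0],[0.7,7,53,0,0,0,0]]]'; python3 -c "
from m import *
go(.4345,.009,.005,10)
im=snap('top'); im2=snap('side')
c=np.zeros((480,800,3),np.uint8)
c[:,:400]=cv2.resize(im[180:276,280:360,::-1],(400,480),interpolation=2); c[:,400:]=cv2.resize(im2[150:270,180:280,::-1],(400,480),interpolation=2); cv2.imwrite('pics/c8.png',c)"
```

```text
time: 11.8
position: [0.4379, -0.042, 0.098]
tool_rot: [-0.274, 3.129, 0.001]
ft_force: [0.5, 1.0, -0.6]
grip_width: 0.694
time: 12.1
position: [0.4221, 0.008, 0.0979]
tool_rot: [-0.28, 3.129, 0.001]
ft_force: [-0.0, -0.6, -1.2]
grip_width: 0.701
t 12.1 pos [0.4221 0.008  0.0979] d [-12.4  -1.3  92.9] r [0.    0.    0.004]
```

View pics/c8.png

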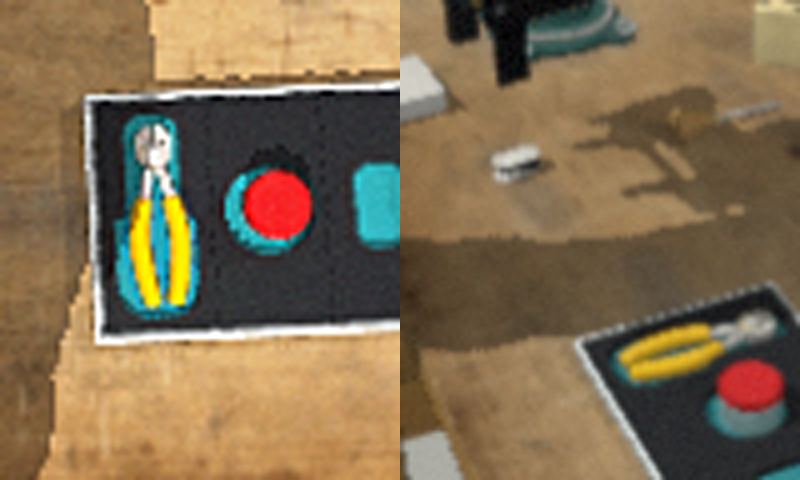

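The jar sits in its hollow (top 278,205) and the cutters are still in place. Taking the loupe.

```bash
python3 -m creep '[[[0.7,-12,-1.5,40,0,0,0],[0.7,-12,-1.5,80,0,0,0],[0.7,-12,-1.5,94,0,0,0],[0.7,-12,-1.5,94,0,0,0],[0.7,-12,-1.5,94,0,0,0]]]'; python3 -m creep '[[[0,0,0,0,0,0,0],[0,0,0,0,0,0,0],[0,0,0,0,0,0,0],[0,0,0,0,0,0,0],[0,0,0,0,0,0,0]]]' 20;  python3 -m creep '[[[0,0,0,0,0,0,0],[0,0,0,0,0,0,0],[0,0,0,0,0,0,0]]]'; python3 -m creep '[[[0,0,0,-20,0,0,0],[0,0,0,-65,0,0,0],[0,0,0,-65,0,0,0]]]'
python3 -c "
from m import *
go(.4765,-.351,.075,0.5)
im2=snap('side'); im=snap('top')
cv2.imwrite('pics/c9.png',cv2.resize(im2[140:260,180:280,::-1],(500,600),interpolation=2))
hsv=cv2.cvtColor(im,cv2.COLOR_RGB2HSV)
print('jar',[desc(p,.032)[:3] for a,c,p in comps(hsv,(0,180,120),(6,255,255),(440,300,600,395))]);
print([desc(p,.0125) for a,c,p in comps(hsv,(22,150,120),(35,255,255),(460,300,540,395))])"
```

```text
time: 12.7
position: [0.435, 0.0057, 0.0037]
tool_rot: [0.27, -3.13, 0.002]
ft_force: [-0.5, 0.9, -0.0]
grip_width: 0.7
time: 13.2
position: [0.4348, 0.0078, 0.0041]
tool_rot: [-0.275, 3.129, 0.001]
ft_force: [-0.1, -0.3, -0.3]
grip_width: 0.328
time: 13.5
position: [0.4346, 0.0078, 0.0039]
tool_rot: [-0.275, 3.129, 0.0]
ft_force: [-1.3, 0.3, 1.3]
grip_width: 0.185
time: 13.8
position: [0.4386, 0.008, 0.0733]
tool_rot: [-0.274, 3.12, 0.004]
ft_force: [1.1, 0.6, -0.6]
grip_width: 0.192
t 13.8 pos [0.4386 0.008  0.0733] d [  25.2 -360.1   -2.4] r [0.002 0.009 0.166]
jar [(array([ 0.4767, -0.2912]), array([ 477.2, -291.6]), array([32.3, 32.1]))]
[(array([ 0.4539, -0.2405]), array([ 454.1, -240.3]), array([57.2, 10.5]), 'axis deg', np.float64(-0.2)), (array([ 0.4524, -0.2215]), array([ 453. , -221.4]), array([54.8,  9.8]), 'axis deg', np.float64(4.1))]
```

View pics/c9.png

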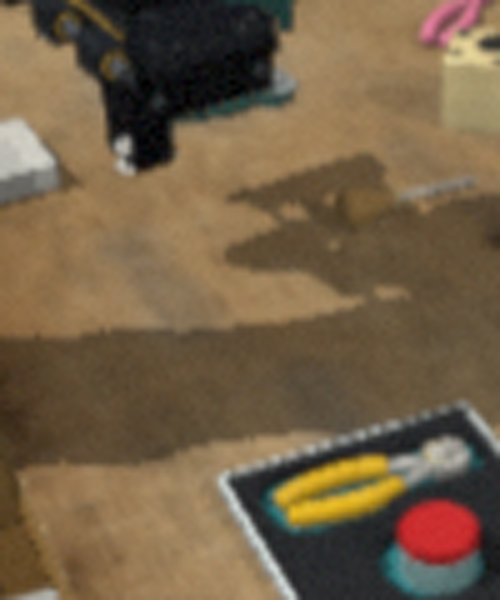

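```bash
python3 -m creep '[[[0,26,-360,-2,0,0,0.166],[0,26,-360,-2,0,0,0.166],[0,26,-360,-2,0,0,0.166],[0,26,-360,-2,0,0,0.166],[0,26,-360,-2,0,0,0.166]]]'; python3 -c "
from m import *
go(.4765,-.351,.075,0.5)"
```

```text
time: 14.4
position: [0.4595, -0.2424, 0.069]
tool_rot: [0.015, -3.14, -0.001]
ft_force: [-0.0, 0.9, 0.6]
grip_width: 0.189
t 14.4 pos [ 0.4595 -0.2424  0.069 ] d [ -16.  -108.8   -6.1] r [ 0.    -0.002  0.001]
```

```bash
python3 -m creep '[[[0,-15,-110,-5,0,0,0],[0,-15,-110,-5,0,0,0],[0,-15,-110,-5,0,0,0],[0,-15,-110,-5,0,0,0]]]'; python3 -m creep '[[[0,0,0,0,0,0,0],[0,0,0,0,0,0,0]]]'; python3 -c "
from m import *
go(.4765,-.351,.0135,0.5)"
```

```text
time: 14.8
position: [0.4743, -0.3535, 0.0737]
tool_rot: [0.007, -3.138, 0.002]
ft_force: [0.0, 1.0, -0.8]
grip_width: 0.185
time: 15.0
position: [0.4765, -0.3484, 0.0743]
tool_rot: [0.018, -3.141, -0.004]
ft_force: [0.9, 0.9, -0.6]
grip_width: 0.187
t 15.0 pos [ 0.4765 -0.3484  0.0743] d [-0.  -2.8 60.8] r [ 0.002 -0.001  0.003]
```

```bash
python3 -m creep '[[[0,0,-2.5,30,0,0,0],[0,0,-2.5,60,0,0,0],[0,0,-2.5,61,0,0,0],[0,0,-2.5,61,0,0,0],[0,0,-2.5,61,0,0,0]]]'; python3 -m creep '[[[0.32,0,0,0,0,0,0],[0.32,0,0,0,0,0,0],[0.32,0,0,0,0,0,0],[0.32,0,0,-10,0,0,0],[0.32,0,0,-30,0,0,0]]]'; python3 -m creep '[[[0.32,0,0,-45,0,0,0],[0.32,0,0,-80,0,0,0],[0.32,0,0,-80,0,0,0]]]'; python3 -c "
from m import *
go(.4765,-.351,.1,0.5);go(.5685,-.003,.12,9)"
```

```text
time: 15.5
position: [0.4768, -0.3519, 0.0144]
tool_rot: [-0.017, 3.141, 0.002]
ft_force: [-0.5, 1.1, -0.5]
grip_width: 0.191
time: 16.0
position: [0.4753, -0.3527, 0.0438]
tool_rot: [0.014, -3.139, -0.002]
ft_force: [0.1, -0.4, -0.3]
grip_width: 0.321
time: 16.3
position: [0.4789, -0.3563, 0.1302]
tool_rot: [-0.013, 3.133, -0.007]
ft_force: [-0.2, -0.3, 0.4]
grip_width: 0.317
t 16.3 pos [ 0.4789 -0.3563  0.1302] d [ 2.6  5.4 30.1] r [-0.005  0.009 -0.   ]
t 16.3 pos [ 0.4789 -0.3563  0.1302] d [-92.6 352.5   9.4] r [-0.005  0.008 -0.149]
```

```bash
python3 -m creep '[[[0.7,-90,353,10,0,0,-0.165],[0.7,-90,353,10,0,0,-0.165],[0.7,-90,353,10,0,0,-0.165],[0.7,-90,353,10,0,0,-0.165],[0.7,-90,353,10,0,0,-0.165]]]'; python3 -m creep '[[[0.7,0,0,0,0,0,0]]]'; python3 -c "
from m import *
go(.5685,-.003,.12,10.4)
im=snap('top'); im2=snap('side')
c=np.zeros((480,800,3),np.uint8)
c[:,:400]=cv2.resize(im[180:276,315:395,::-1],(400,480),interpolation=2); c[:,400:]=cv2.resize(im2[160:280,220:320,::-1],(400,480),interpolation=2); cv2.imwrite('pics/c10.png',c)
s=cv2.imread('pics/side0.png');h=cv2.cvtColor(s,cv2.COLOR_BGR2HSV)
print([(a,)+desc(p,.0135,'side') for a,c,p in comps(h,(8,90,60),(20,255,140),(380,270,435,292))])"
```

```text
time: 16.8
position: [0.5358, -0.1088, 0.1175]
tool_rot: [-0.273, 3.129, 0.001]
ft_force: [1.4, -0.4, -0.4]
grip_width: 0.66
time: 16.9
position: [0.5376, -0.1012, 0.1168]
tool_rot: [-0.293, 3.128, 0.007]
ft_force: [-0.7, -0.2, 0.6]
grip_width: 0.685
t 16.9 pos [ 0.5376 -0.1012  0.1168] d [-48.6  90.8  -2.8] r [0.004 0.    0.005]
[(np.int32(441), array([ 0.593 , -0.0015]), array([596.1,  -1.3]), array([ 74. , 104.6]), 'axis deg', np.float64(-27.9))]
```

View pics/c10.png

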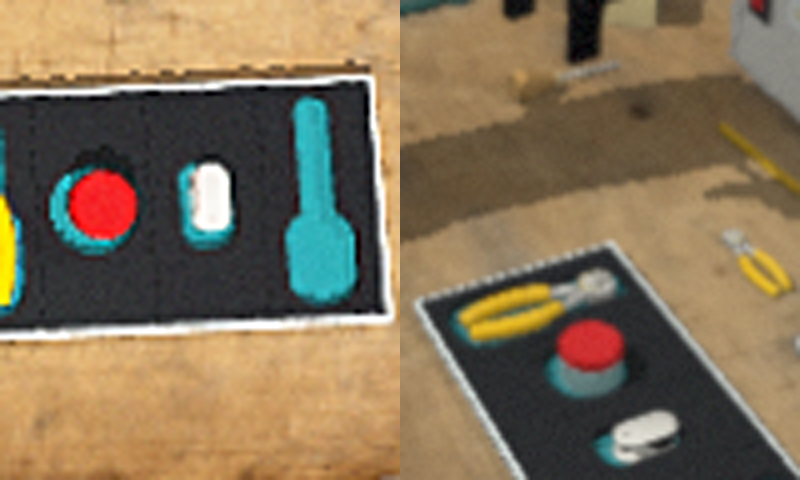

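The loupe sits in the oblong but toward its +x/-y corner (top 212,197). I'll measure it while going to the graver.

```bash
python3 - <<'E'
from m import *
for cam,box in (('top',(545,325,575,372)),('side',(410,405,460,440))):
    im=snap(cam); hsv=cv2.cvtColor(im,cv2.COLOR_RGB2HSV)
    for a,c,p in comps(hsv,(0,0,150),(180,50,255),box): print(cam,a,(c*S).round(1),*desc(p,.019,cam))
    for a,c,p in comps(hsv,(80,90,60),(100,255,255),box): print(' teal',a,*desc(p,.006,cam))
E
python3 -m creep '[[[0.7,-48,90,0,0,0,0],[0.7,-48,90,0,0,0,0],[0.7,-48,90,0,0,0,0],[0.7,-48,90,0,0,0,0]]]'; python3 -c "
from m import *
go(.5685,-.003,.006,10.4)
im2=snap('side');cv2.imwrite('pics/c11.png',cv2.resize(im2[130:250,220:320,::-1],(500,600),interpolation=2))"
```

```text
top 93 [557.2 342.5] [ 0.478  -0.3527] [ 478.5 -352.5] [19.1 32.8] axis deg -2.7
 teal 73 [ 0.4683 -0.3482] [ 471.9 -347.6] [47.4 28.4] axis deg 23.4
side 111 [437.1 418.9] [ 0.4768 -0.3558] [ 476.4 -355.4] [41.8 21.7] axis deg 18.4
 teal 32 [ 0.4603 -0.3482] [ 460.  -349.3] [22.4 10.1] axis deg 86.2
time: 17.5
position: [0.5676, -0.0141, 0.1173]
tool_rot: [0.274, -3.129, 0.001]
ft_force: [0.5, -0.7, -1.0]
grip_width: 0.702
t 17.5 pos [ 0.5676 -0.0141  0.1173] d [ -2.8  10.9 111.2] r [-0.001 -0.    -0.007]
```

View pics/c11.png

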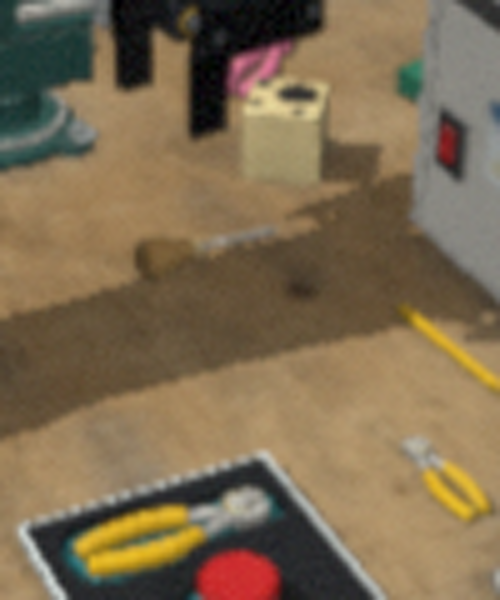

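The loupe measures within about 3 mm of its pocket centre in both views. The graver's handle is at crop (165,257).

```bash
python3 -c "
from m import *
print(plane('side',[[220+165/5,130+257/5],[220+273/5,130+231/5]],.0135).round(4))"; python3 -m creep '[[[0.7,-2,10,40,0,0,0],[0.7,-2,10,80,0,0,0],[0.7,-2,10,111,0,0,0],[0.7,-2,10,111,0,0,0],[0.7,-2,10,111,0,0,0]]]'; python3 -m creep '[[[0,0,0,0,0,0,0],[0,0,0,0,0,0,0],[0,0,0,0,0,0,0],[0,0,0,0,0,0,0],[0,0,0,0,0,0,0]]]' 20;  python3 -m creep '[[[0,0,0,0,0,0,0],[0,0,0,0,0,0,0],[0,0,0,0,0,0,0]]]'
python3 -c "
from m import *
go(.5685,-.003,.006,10.4)"
```

```text
[[ 0.5696 -0.0083  0.0135]
 [ 0.641  -0.0083  0.0135]]
time: 18.05
position: [0.5676, -0.0061, 0.0071]
tool_rot: [0.268, -3.13, 0.002]
ft_force: [-0.1, -0.5, 1.1]
grip_width: 0.7
time: 18.55
position: [0.568, -0.0033, 0.0068]
tool_rot: [-0.274, 3.129, 0.001]
ft_force: [0.7, -0.6, 0.1]
grip_width: 0.334
time: 18.85
position: [0.5679, -0.0033, 0.0065]
tool_rot: [-0.273, 3.129, 0.0]
ft_force: [0.2, 1.2, -0.3]
grip_width: 0.282
t 18.85 pos [ 0.5679 -0.0033  0.0065] d [-0.7  0.2  0.5] r [ 0.     0.    -0.007]
```

```bash
python3 -m creep '[[[0,0,0,-20,0,0,0],[0,0,0,-65,0,0,0],[0,0,0,-80,0,0,0],[0,0,0,-80,0,0,0]]]'; python3 -c "
from m import *
go(.445,-.4125,.087,0.5)
im2=snap('side');cv2.imwrite('pics/c12.png',cv2.resize(im2[110:230,220:320,::-1],(500,600),interpolation=2))"
```

```text
time: 19.25
position: [0.5698, -0.0035, 0.0888]
tool_rot: [-0.273, 3.125, 0.001]
ft_force: [-0.2, -0.2, -1.0]
grip_width: 0.282
t 19.25 pos [ 0.5698 -0.0035  0.0888] d [ 193.8 -381.2    0.7] r [0.001 0.005 0.166]
```

View pics/c12.png

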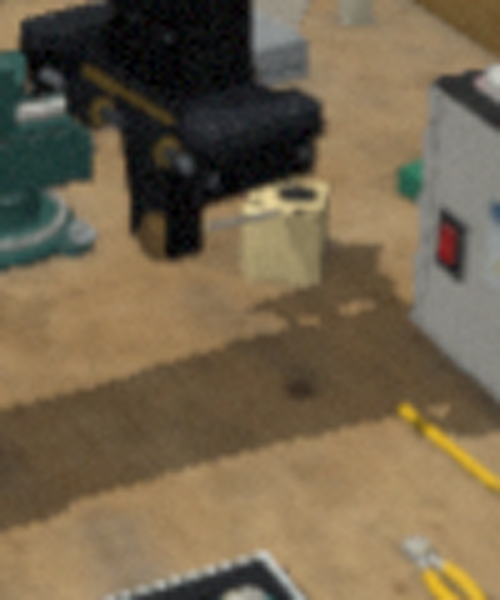

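Graver held level, blade forward at (230,222). Carrying it to its pocket.

```bash
python3 -m creep '[[[0,195,-381,0,0,0,0.166],[0,195,-381,0,0,0,0.166],[0,195,-381,0,0,0,0.166],[0,195,-381,0,0,0,0.166],[0,195,-381,0,0,0,0.166]]]'; python3 -c "
from m import *
go(.445,-.4125,.087,0.5)"
```

```text
time: 19.8
position: [0.4922, -0.2433, 0.0846]
tool_rot: [0.014, -3.139, -0.002]
ft_force: [1.1, -0.3, -0.8]
grip_width: 0.284
t 19.8 pos [ 0.4922 -0.2433  0.0846] d [  48.7 -168.8   -2.5] r [ 0.001 -0.002  0.   ]
```

```bash
python3 -m creep '[[[0,49,-169,-2,0,0,0],[0,49,-169,-2,0,0,0],[0,49,-169,-2,0,0,0],[0,49,-169,-2,0,0,0],[0,49,-169,-2,0,0,0]]]';  python3 -m creep '[[[0,0,0,0,0,0,0],[0,0,0,0,0,0,0]]]'; python3 -c "
from m import *
go(.445,-.4125,.0145,0.5)
im2=snap('side');cv2.imwrite('pics/c13.png',cv2.resize(im2[200:320,230:350,::-1],(600,600),interpolation=2))"
```

```text
time: 20.3
position: [0.442, -0.4164, 0.0867]
tool_rot: [0.0, -3.138, 0.003]
ft_force: [0.0, 0.5, -0.7]
grip_width: 0.284
time: 20.5
position: [0.4471, -0.4096, 0.087]
tool_rot: [0.016, -3.14, -0.004]
ft_force: [0.2, 0.6, 0.3]
grip_width: 0.281
t 20.5 pos [ 0.4471 -0.4096  0.087 ] d [ 2.  -3.  72.5] r [ 0.002 -0.001  0.002]
```

View pics/c13.png

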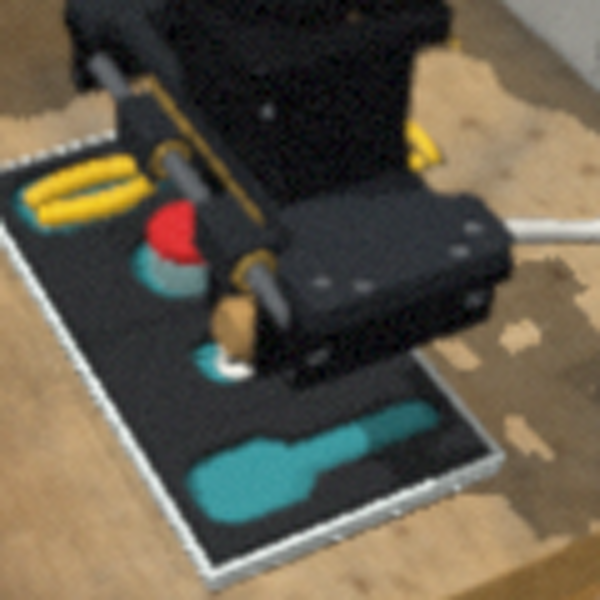

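```bash
python3 -m creep '[[[0,1.5,-3,35,0,0,0],[0,1.5,-3,65,0,0,0],[0,1.5,-3,72,0,0,0],[0,1.5,-3,72,0,0,0],[0,1.5,-3,72,0,0,0]]]'; python3 -m creep '[[[0.4,0,0,0,0,0,0],[0.4,0,0,0,0,0,0],[0.4,0,0,0,0,0,0],[0.4,0,0,-10,0,0,0],[0.4,0,0,-30,0,0,0]]]'; python3 -m creep '[[[0.4,0,0,-45,0,0,0],[0.4,0,0,-90,0,0,0],[0.4,0,0,-90,0,0,0]]]'; python3 -m creep '[[[0.4,-100,150,-50,0,0,0],[0.4,-100,150,-50,0,0,0],[0.4,-100,150,-50,0,0,0],[0.4,-100,150,-50,0,0,0]]]'; python3 -m creep '[[[0.4,0,150,0,0,0,0],[0.4,0,150,0,0,0,0],[0.4,0,150,0,0,0,0],[0.4,0,150,0,0,0,0]]]'; python3 - <<'E'
from m import *
im=snap('top'); im2=snap('side'); cv2.imwrite('pics/ft.png',im[:,:,::-1]);cv2.imwrite('pics/fs.png',im2[:,:,::-1])
c=np.zeros((480,800,3),np.uint8)
c[:,:400]=cv2.resize(im[180:264,325:395,::-1],(400,480),interpolation=2); c[:,400:]=cv2.resize(im2[210:330,230:330,::-1],(400,480),interpolation=2); cv2.imwrite('pics/c14.png',c)
f=lambda cam,lo,hi,z:[print(cam,a,(c*S).round(),*desc(p,z,cam)) for a,c,p in comps(cv2.cvtColor(im if cam=='top' else im2,cv2.COLOR_RGB2HSV),lo,hi,(465,305,615,388) if cam=='top' else (345,340,520,495))]
for cam in ('top','side'):
    f(cam,(8,60,60),(20,200,255),.0195)
    f(cam,(0,180,120),(6,255,255),.032)
E
```

```text
time: 21.05
position: [0.4461, -0.4149, 0.0176]
tool_rot: [-0.014, 3.14, -0.001]
ft_force: [-0.2, 0.4, 0.3]
grip_width: 0.282
time: 21.55
position: [0.4443, -0.4141, 0.0461]
tool_rot: [0.013, -3.139, -0.002]
ft_force: [-0.2, 0.2, -0.3]
grip_width: 0.397
time: 21.85
position: [0.4476, -0.4186, 0.1437]
tool_rot: [-0.012, 3.132, -0.011]
ft_force: [0.2, -0.4, 0.9]
grip_width: 0.406
time: 22.25
position: [0.5459, -0.2607, 0.1874]
tool_rot: [-0.017, 3.14, 0.002]
ft_force: [-1.0, -0.4, -0.0]
grip_width: 0.402
time: 22.65
position: [0.5434, -0.1042, 0.186]
tool_rot: [0.033, -3.141, -0.009]
ft_force: [0.5, 0.7, -0.4]
grip_width: 0.401
top 117 [524. 306.] [ 0.5442 -0.2978] [ 542.5 -316.6] [164.4   5.5] axis deg 89.3
top 63 [612. 324.] [ 0.5071 -0.4499] [ 497.3 -448.2] [ 5.6 87.5] axis deg -1.8
top 41 [464. 367.] [ 0.4406 -0.1899] [ 447.5 -190.8] [ 2.7 78.1] axis deg -0.9
top 99 [594. 359.] [ 0.447  -0.4154] [ 451.6 -413.2] [42.4 24.3] axis deg 4.8
top 118 [576. 385.] [ 0.4036 -0.3813] [ 405.3 -363.3] [162.5   5.4] axis deg 89.1
top 91 [524. 345.] [ 0.4757 -0.2918] [ 477.1 -291.6] [32.2 32.3] axis deg 66.0
side 5306 [428. 415.] [ 0.4753 -0.3363] [ 486.7 -330.4] [298.5 281.5] axis deg 37.0
side 189 [439. 456.] [ 0.4484 -0.4152] [ 449.6 -418.2] [30.4 36.4] axis deg 8.8
side 112 [417. 384.] [ 0.4768 -0.2939] [ 476.7 -293.1] [36.4 31.4] axis deg 29.2
```

View pics/c14.png

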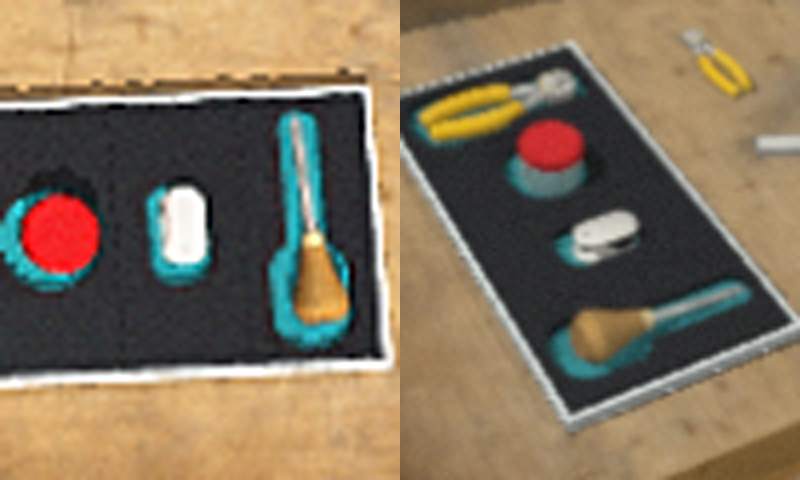

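The picture shows all four in their own cut-outs, with teal around each and the cutter and graver points at the narrow ends. The gripper is empty and clear. Handing in.

```bash
python3 -m creep '[[[0.4,0,0,0,0,0,0],[0.4,0,0,0,0,0,0]]]'; python3 -c "
from h import *
print(ctrl.close_job())"
```

```text
time: 22.95
position: [0.5423, -0.1162, 0.1866]
tool_rot: [-0.008, 3.141, -0.001]
ft_force: [0.4, -0.7, -0.6]
grip_width: 0.401
the job is handed in; nothing more can be done
None
```

All four pieces are in their own cut-outs, and I handed the job in at about 23 s. It reports no verdict. I placed the cutters first, then the jar, the loupe and the graver. The cutters' first grip closed too high on the handles, so I reopened, lowered 3 mm and gripped again before lifting.

**Sideways position:** the last top and side measurements put the jar, loupe and graver roughly 2–5 mm from their pocket points, against a limit of 11 mm. I measured the cutters once, from the top, at about 3 mm off.

**Angle:** the cutters were about 2° and the graver about 4° off their outlines, against 14° allowed. The points of both are at the narrow ends.

**What is less certain:**
- The two cameras disagreed by up to about 3 mm, which is close to their stated calibration.
- The loupe sits off-centre in its oblong.
- I inferred that the pieces are seated from the teal showing around each one. For the jar and loupe, the two views agreeing also supports this. I measured no heights or tilts directly.

The arm never went near the doming cube or the steel block on purpose. I did not measure their positions at the end.

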